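# Lock the turning blank in its jig with the keeper plate

## Robot

A 7-joint arm with a two-finger parallel gripper is mounted at the origin on a cart in front of the work surface, level with it; the furniture and walls round the work are solid. World frame = base frame: x ahead of the robot, y to its left, z up, the work surface at z = 0. Lengths are in m, angles in rad, forces in N, time in s.
With the tool pointing down it reaches from about 0.35 to 0.775 m from the base axis. Payload 3.1 kg.
Tool frame: the origin (TCP) lies between the finger pads; the fingertips stand tip_reach ahead of it and the grasp point (between the pads) lies 6 mm ahead of it (tip_reach is the distance from the TCP to the fingertips, in m); z points along the fingers, y is the line along which they close (so a half turn about z gives the same grasp; the last joint's range is limited). The gripper opens to 85 mm and grips with 20 to 120 N. Pads are 22 mm wide; open, the fingers measure 114 mm over their backs; the gripper's body (76 mm by 85 mm) begins 54 mm behind the grasp point. The pads swing forward as they close: fully open they stand 13 mm farther back than shut.
Start: joints at [-1.177, 0.311, 0.014, 1.512, -0.004, 1.319, -0.027], TCP at [0.232, 0.499, 0.256] pointing down, gripper open.
Joint ranges: [-2.7, 2.7], [-0.3, 1.91], [-1.27, 1.3], [0.12, 2.57], [-1.44, 4.58], [0.2, 2.03], [-3.05, 3.05]. Speed limits (rad/s): [2.79, 2.79, 3.14, 3.14, 3.14, 3.14, 3.14].

## Interface

Orientations are given as [roll, pitch, yaw] about the fixed x, y, z axes, in that order (R = Rz(yaw) Ry(pitch) Rx(roll)).
In Python, from workcell import observe, snapshot, hand_in, tip_reach gives the robot as it stands.
- The arm moves only by the shell command python3 -m handwheel 'ROWS'. ROWS is JSON, a list of rows, each an object of numbers: "x", "y", "z": the shift along the tool's x, y, z in cm; "rx", "ry", "rz": the turn, a rotation vector about the tool's x, y, z in degrees; "hand": the closure, from -1 (fully open) to 1 (shut). A call has 1 to 5 rows; each row shifts and turns the commanded pose from where the row before left it, along the tool's axes as they then stand; what a row does not reach is not made up. A row lasts 1/8 s, in which the tool goes at most 62.5 mm and 10.7 degrees, less where a joint would pass 70% of its speed; a pose out of reach is approached as far as the arm can. A call is refused whole if a number of a shift passes 6.25 or a number of a turn 10.7, either way. A call with a gripper value outside its range is refused whole. The fingers move at their own pace and stop on an object; the grip force is fixed at half the most. Time passes only in rows, so rows that do not move let the fingers close. It gives the time, the measured TCP pose, the force, the opening and the grip force at its end, in the units of the state.
- observe(): the state, without advancing time (a new reading comes with each control period).
- snapshot(name): name is "scene" or "top" or "wrist"; returns a dict with "color" (480x640x3 uint8, blue, green, red), "intrinsics" (3x3 intrinsics, pixels), "R" (3x3) and "t" (3): a world point X has camera coordinates R X + t; the wrist camera has in their place "hand_eye" (4x4, takes a point from camera to tool coordinates, whose origin is the TCP and whose axes are the flange's). Camera axes: x right, y down, z forward; pixel columns grow to the right and rows downward; lengths in m; the calibration is good to about 2 mm. A picture is of the moment at which its call begins: read the wrist's pose just before it. There is no depth.
- hand_in(): hands the job in; it is judged then, once.
The state is a dict: "time_s": time; "qpos": joint angles; "joint_vel": joint speeds; "joint_efforts": joint torques, N m; "position": TCP position; "orientation": TCP orientation; "ft_force": force on the tool from outside, world axes, zero at the start; "wrist_torque": the same for the moment, N m; "opening": opening from 0.0 (shut) to 1.0 (fully open); "gripper_force": force on a finger pad.
Only numpy, scipy, OpenCV 4.12 (cv2) and the standard library are available. Lean on these libraries where they do the work, as an engineer would, in place of code of your own. Each camera call takes 0.05 s, during which the arm holds its last target. There are 200 camera calls.

## Task

Lock the wooden blank into its jig with the loose keeper plate: tilt the plate so that its oblong eye passes the wide head of the jig's stud one end first, level it under the head, then draw it back and lower it until the locating peg sits in the plate's small square hole and the plate lies flat on the jig over the blank. Work by feel and gently (never press plate and jig together harder than about 25 N), and do not disturb the drive centre or the bottle stopper.

Things in the scene. Friction and masses are not known exactly. Their poses are not given: they have to be found in the camera images.
- jig: Plywood holding jig screwed to the bench. Origin: bench level, below the mark amid the stud's slot; x runs from the stud to the trough with the blank (roughly away from the robot), z up. Base board 134 x 110 x 12 mm (x -42..+92). Pillar x -19..+43, 50 mm wide; its flat top, the seat, is 40 mm above the bench. Trough behind it: walls x +43..+88, tops 34 mm above the bench.
- jig_seat (a point): Mark on the seat amid the stud's slot, 40 mm above the jig's origin, axes alike. Steel T-stud: neck 10 (x) by 12 (y) mm, 20 mm from seat to head; head 46 (x) by 16 (y) mm, 5 mm thick, top 25 mm above the seat. The stud is fast (holds 60 N) but stands up to 7.5 mm either way along x from this mark, y exact: a shift that is NOT in the readings and must be felt or seen.
- jig_peg (a point): Foot of the locating peg on the seat, 34 mm from the mark along the jig's x (y 0): 8 mm diameter, 5 mm high, bevelled tip.
- keeper: Loose keeper, about 180 g: flat aluminium plate 166 x 46 x 5 mm with an upright wooden tab. Origin: underside, middle of the oblong eye; x along the plate away from the tab, z up; plate spans x -84..+82. Home: origin on the jig_seat point, x axes alike, underside on the seat. Level, it can ride under the head and over the peg with its underside 5 to 15 mm above the seat.
- keeper_eye (a point): Middle of the eye, underside (keeper's origin). Eye 32 mm (x) by 22 mm (y), right through; shorter than the head, so a level plate cannot pass. Tilted 25 to 30 degrees, tab end low, the eye's tab-side end goes under the head end away from the trough, up to the neck; only there does its other end clear the head, by 2 mm, as the plate, held high, is levelled.
- keeper_hole (a point): Middle of the small square hole, 13 x 13 mm, right through, underside; 34 mm from the eye's middle along the keeper's x. It goes over the peg with 2.5 mm play each way.
- keeper_tab (a point): Middle of the top of the dark wooden tab to grip: 34 mm along the keeper's x, 12 mm thick along y, centre at keeper x -63, top 40 mm above the underside (32 mm of it clear of its 8 mm high foot).
- blank: Square turning blank of pale ash, 25 x 151 x 25 mm, origin under its centre, lying along y in the jig's trough, top 37 mm above the bench; it stays there.
- drive_centre: Steel drive centre standing on end, 25 mm diameter, 66 mm high, origin under its centre; a bystander.
- bottle_stopper: Dark turned bottle stopper standing upright, 39 mm diameter, 80 mm high, origin under its centre; a bystander.
There are look-alikes about, which are no part of the job. There is more than one size of the jig; the job needs the larger.

How it is judged:
By the outcome, as a careful person would: the job done as asked, in the order asked, and still so for the second after the job is handed in, with the robot touching nothing.
It also fails if it takes over 67 s, if anything falls off the work surface, if the arm or the gripper's body presses on something with over 40 N, if the wrist force passes 120 N, or if a joint passes its speed limit or range.

## Working session

There is one attempt and no reset: what is moved stays moved. The work goes in short steps, Python scripts to look and compute and a shell command to move; the robot and the scene stay as the last step left them, time stands still between calls to the robot, and variables do not carry over. Pictures are saved under pics/ and viewed, at most 10 in all, crops included, and the job is handed in when it is done.

```bash
mkdir -p pics; ls; python3 - <<'E'
from workcell import observe, snapshot, tip_reach
import cv2, numpy as np
print(tip_reach, observe())
for n in("scene","top"):
    s=snapshot(n); cv2.imwrite(f"pics/{n}.png",s["color"]); np.savez(f"{n}.npz",**{k:s[k] for k in s if k!="color"}); print(n,{k:np.round(s[k],3).tolist() for k in s if k!="color"})
E
```

```text
pics
0.025 {'time_s': 0.0, 'qpos': array([-1.17668621,  0.31173141,  0.0139778 ,  1.51304079, -0.00436737,
        1.319203  , -0.02724014]), 'joint_vel': array([ 0.00096014, -0.00065986,  0.00042643, -0.00143445,  0.00095413,
        0.00117903,  0.00033216]), 'joint_efforts': array([ 3.07677401e-04, -3.79907799e+01,  1.45901497e-01, -2.30594319e+01,
        1.20493839e-02,  1.35962415e-02, -6.03594295e-07]), 'position': array([0.23188906, 0.49799256, 0.2552244 ]), 'orientation': array([-3.13924351e+00,  1.23687751e-04,  2.70584107e+00]), 'ft_force': array([ 0.7632437 , -0.00346027, -0.17939581]), 'wrist_torque': array([ 0.02451429, -0.02594323,  0.0052182 ]), 'gripper_force': 0.0, 'opening': 1.0028104829322997}
scene {'intrinsics': [[543.512, 0.0, 313.956], [0.0, 543.512, 242.886], [0.0, 0.0, 1.0]], 'R': [[0.893, -0.449, 0.016], [-0.247, -0.521, -0.817], [0.375, 0.726, -0.576]], 't': [-0.445, 0.173, 1.026]}
top {'intrinsics': [[524.497, 0.0, 317.408], [0.0, 524.497, 236.097], [0.0, 0.0, 1.0]], 'R': [[-0.007, -1.0, 0.001], [-0.997, 0.006, -0.079], [0.079, -0.002, -0.997]], 't': [0.015, 0.511, 1.221]}
```

View pics/scene.png

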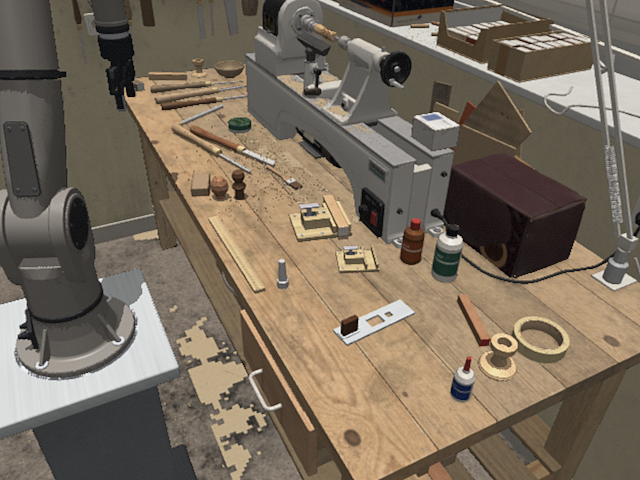

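View pics/top.png

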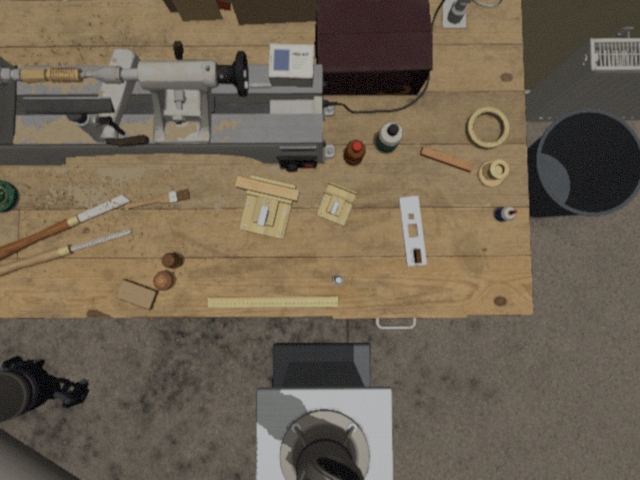

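The scene shows two jigs: the larger one with the blank at top px (268,208), and a smaller look-alike at (337,204). The keeper is at top (413,231) with its dark tab at (418,256). The drive centre is at (338,280), and the dark stopper at (171,260) stands beside a ball at (163,280). Other possible mix-ups are the wood strip at (446,159) for the blank and the block at (137,294). I choose the larger jig and the keeper, and will check both in one crop.

```bash
python3 - <<'E'
import cv2
im=cv2.imread("pics/top.png"); a=im[170:245,228:308]; b=im[190:275,385:445]
A=cv2.resize(a,None,fx=6,fy=6,interpolation=cv2.INTER_CUBIC);B=cv2.resize(b,None,fx=5,fy=5,interpolation=cv2.INTER_CUBIC)
import numpy as np
h=max(A.shape[0],B.shape[0]); o=np.zeros((h,A.shape[1]+B.shape[1],3),np.uint8); o[:A.shape[0],:A.shape[1]]=A;o[:B.shape[0],A.shape[1]:]=B
cv2.imwrite("pics/crop.png",o); print(o.shape)
E
```

```text
(450, 780, 3)
```

View pics/crop.png

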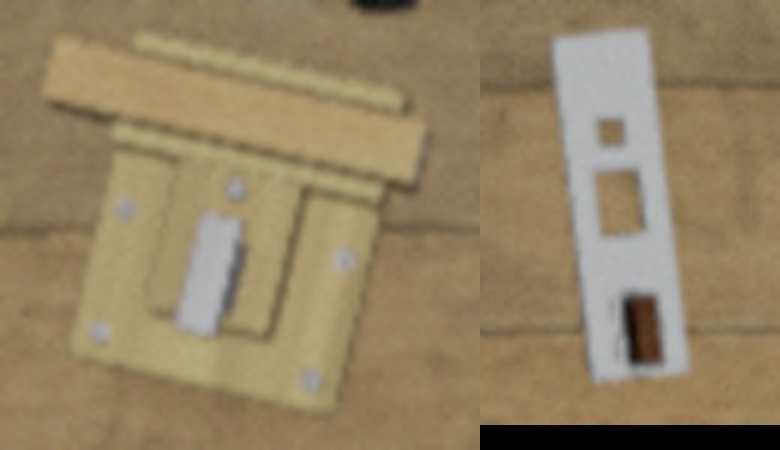

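The crop confirms both choices: the large jig with stud head (crop 210,275) and peg (236,188), and the keeper with its eye, square hole and dark tab.

```bash
cat > h.py <<'E'
import numpy as np, cv2
from scipy.optimize import least_squares
from scipy.spatial.transform import Rotation as Ro
np.set_printoptions(precision=4,suppress=True)
def proj(c,X):
    X=np.atleast_2d(X)@c["R"].T+c["t"]; p=X@c["intrinsics"].T; return p[:,:2]/p[:,2:]
def place(p,L):
    L=np.atleast_2d(L).astype(float)/1000; c,s=np.cos(p[2]),np.sin(p[2])
    return np.c_[p[0]+c*L[:,0]-s*L[:,1],p[1]+s*L[:,0]+c*L[:,1],L[:,2]]
def fit(c,L,px,g):
    r=least_squares(lambda p:(proj(c,place(p,L))-px).ravel(),g); return r.x,np.abs(r.fun).max()
def ray(c,px,z):
    d=c["R"].T@np.linalg.solve(c["intrinsics"],[*px,1]); o=-c["R"].T@c["t"]; return o+d*(z-o[2])/d[2]
def plan(pos,rpy,o):
    "tool-frame shift cm / rotvec deg from state o to target"
    R0=Ro.from_euler("xyz",o["orientation"]);R1=Ro.from_euler("xyz",rpy)
    return R0.inv().apply(np.array(pos)-o["position"])*100,(R0.inv()*R1).as_rotvec(degrees=True)
E
python3 - <<'E'
from h import *
from workcell import observe
c=np.load("top.npz")
J=lambda x,y:(228+x/6-.4,170+y/6-.4); K=lambda x,y:(385+(x-480)/5-.4,190+y/5-.4)
j,e=fit(c,[(-42,55,12),(-42,-55,12),(34,0,45)],np.array([J(75,352),J(332,410),J(236,188)]),[.5,.1,0]);print("jig",j,e)
h=np.mean([ray(c,J(*p),.065) for p in [(203,215),(243,222),(213,335),(178,328)]],0);print("stud",h, place([0,0,0],[0,0,0]))
d=h[:2]-j[:2];print("stud in jig",np.cos(j[2])*d[0]+np.sin(j[2])*d[1],-np.sin(j[2])*d[0]+np.cos(j[2])*d[1])
k,e=fit(c,[(82,23,5),(82,-23,5),(-84,23,5),(-84,-23,5)],np.array([K(553,37),K(647,29),K(592,381),K(689,372)]),[.5,-.2,0]);print("keeper",k,e)
print("tab",place(k,[-63,0,40]), "dc",ray(c,(338,280),.066),"bs",ray(c,(171,260),.08))
t=place(k,[-63,0,150])[0]
for y in (k[2],k[2]+np.pi): print(plan(t,[np.pi,0,y],observe()))
E
```

```text
jig [ 0.5597  0.136  -0.2245] 1.2035794383734526
stud [0.5553 0.1373 0.065 ] [[0. 0. 0.]]
stud in jig -0.004511704471231592 0.0002980658393112051
keeper [ 0.5251 -0.2167  0.0952] 0.22801805731393188
tab [[ 0.4624 -0.2226  0.04  ]] dc [ 0.4069 -0.0341  0.066 ] bs [0.4542 0.3408 0.08  ]
(array([-51.312 , -55.5844,  10.6567]), array([ -0.0369,   0.1633, 149.5804]))
(array([-51.312 , -55.5844,  10.6567]), array([ -0.1222,  -0.0276, -30.4195]))
```

```bash
python3 -m handwheel '[{"rz":-10.2,"hand":-1},{"rz":-10.2},{"rz":-10.0},{"x":-3.3,"y":-5.2},{"x":-3.3,"y":-5.2}]'; python3 -m handwheel '[{"x":-3.3,"y":-5.2},{"x":-3.3,"y":-5.2},{"x":-3.3,"y":-5.2},{"x":-3.3,"y":-5.2},{"x":0.5,"y":-6}]'; python3 -m handwheel '[{"x":0.5,"y":-6},{"x":0.5,"y":-6},{"x":0.5,"y":-6,"z":1},{"x":0.5,"y":-6,"z":2},{"x":0.5,"y":-6,"z":2}]'
python3 -m handwheel '[{"x":0.5,"y":-5.4,"z":1},{},{}]'
python3 - <<'E'
from h import *
from workcell import observe,snapshot
o=observe(); print(o["qpos"],o["position"],o["orientation"])
s=snapshot("wrist"); cv2.imwrite("pics/w1.png",s["color"]); print(s["hand_eye"],s["intrinsics"])
print(plan([.4624,-.2226,.15],[np.pi,0,.0952+np.pi],o))
E
```

```text
[-1.1767  0.3117  0.014   1.5129 -0.0044  1.3192 -0.0272] [0.2319 0.498  0.2553] [-3.1394  0.0001  2.7059]
[[-0.0002 -0.9663 -0.2575  0.0655]
 [ 1.      0.0002 -0.0014 -0.0006]
 [ 0.0014 -0.2575  0.9663 -0.1186]
 [ 0.      0.      0.      1.    ]] [[353.1637   0.     321.1483]
 [  0.     353.1637 241.2795]
 [  0.       0.       1.    ]]
(array([-51.31  , -55.5808,  10.6566]), array([ -0.1222,  -0.0276, -30.4183]))validation failed for argument at $[0]...
validation failed for argument at $[0]...
validation failed for argument at $[0]...
validation failed for argument at $[0]...
```

View pics/w1.png

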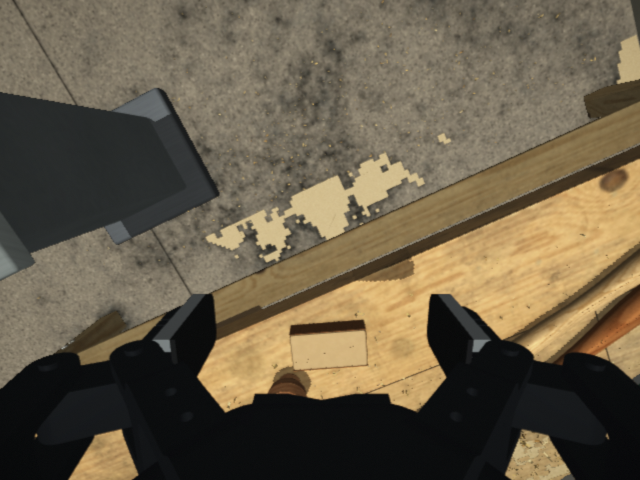

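The wrist view shows the block and the stopper below the start pose. My calls were refused, probably because every row needs all its keys, so I'm resending them in full.

```bash
python3 -m handwheel '[{"x":0,"y":0,"z":0,"rx":0,"ry":0,"rz":-10.2,"hand":-1},{"x":0,"y":0,"z":0,"rx":0,"ry":0,"rz":-10.2,"hand":-1},{"x":0,"y":0,"z":0,"rx":0,"ry":0,"rz":-10,"hand":-1},{"x":-3.3,"y":-5.2,"z":0,"rx":0,"ry":0,"rz":0,"hand":-1},{"x":-3.3,"y":-5.2,"z":0,"rx":0,"ry":0,"rz":0,"hand":-1}]' && python3 -m handwheel '[{"x":-3.3,"y":-5.2,"z":0,"rx":0,"ry":0,"rz":0,"hand":-1},{"x":-3.3,"y":-5.2,"z":0,"rx":0,"ry":0,"rz":0,"hand":-1},{"x":-3.3,"y":-5.2,"z":0,"rx":0,"ry":0,"rz":0,"hand":-1},{"x":-3.3,"y":-5.2,"z":0,"rx":0,"ry":0,"rz":0,"hand":-1},{"x":0.5,"y":-6,"z":0,"rx":0,"ry":0,"rz":0,"hand":-1}]' && python3 -m handwheel '[{"x":0.5,"y":-6,"z":0,"rx":0,"ry":0,"rz":0,"hand":-1},{"x":0.5,"y":-6,"z":0,"rx":0,"ry":0,"rz":0,"hand":-1},{"x":0.5,"y":-6,"z":0,"rx":0,"ry":0,"rz":0,"hand":-1},{"x":0.5,"y":-6,"z":1,"rx":0,"ry":0,"rz":0,"hand":-1},{"x":0.5,"y":-6,"z":1,"rx":0,"ry":0,"rz":0,"hand":-1}]'
python3 - <<'E'
from h import *
from workcell import observe
o=observe(); print(o["qpos"],o["position"],o["orientation"])
print(plan([.4624,-.2226,.15],[np.pi,0,.0952+np.pi],o))
E
```

```text
time_s: 0.78
position: [0.3081, 0.4004, 0.2558]
orientation: [-3.141, -0.0, -3.044]
ft_force: [1.3, 0.4, 0.9]
opening: 0.999
gripper_force: 0.0
time_s: 1.4
position: [0.4616, 0.1444, 0.2558]
orientation: [-3.141, 0.001, -3.048]
ft_force: [-0.4, -0.6, -0.0]
opening: 0.999
gripper_force: 0.0
time_s: 2.02
position: [0.4629, -0.1561, 0.2361]
orientation: [3.141, 0.001, -3.046]
ft_force: [0.7, 0.9, 1.7]
opening: 0.998
gripper_force: 0.0
[-0.0951  0.2053  0.4577  1.7218 -0.0961  1.2358  2.0521] [ 0.4629 -0.1561  0.2361] [ 3.1414  0.0009 -3.0462]
(array([ 0.6878, -6.6193,  8.6113]), array([0.0117, 0.0504, 0.0133]))
```

```bash
python3 -m handwheel '[{"x":0.3,"y":-3.3,"z":3,"rx":0,"ry":0,"rz":0,"hand":-1},{"x":0.4,"y":-3.3,"z":3,"rx":0,"ry":0,"rz":0,"hand":-1},{"x":0,"y":0,"z":1,"rx":0,"ry":0,"rz":0,"hand":-1},{"x":0,"y":0,"z":0,"rx":0,"ry":0,"rz":0,"hand":-1}]'
cat >> h.py <<'E'
def wcam(o,s):
    "wrist camera as c dict (world->cam)"
    T=np.eye(4);T[:3,:3]=Ro.from_euler("xyz",o["orientation"]).as_matrix();T[:3,3]=o["position"]
    M=np.linalg.inv(T@s["hand_eye"]); return dict(R=M[:3,:3],t=M[:3,3],intrinsics=s["intrinsics"])
E
python3 - <<'E'
from h import *
from workcell import observe,snapshot
o=observe(); s=snapshot("wrist"); cv2.imwrite("pics/w2.png",s["color"]); c=wcam(o,s); np.savez("w2.npz",**c)
print(o["position"]); print(proj(c,place([.5251,-.2167,.0952],[(-63,0,40),(16,11,5),(16,-11,5),(-16,11,5),(-16,-11,5),(34,0,5)])))
E
```

```text
time_s: 2.52
position: [0.462, -0.2195, 0.1655]
orientation: [3.14, -0.002, -3.046]
ft_force: [-0.3, -0.5, -0.8]
opening: 1.002
gripper_force: 0.0
[ 0.462  -0.2195  0.1655]
[[317.119  242.8736]
 [330.4291 320.2359]
 [305.1061 320.2415]
 [330.692  285.8075]
 [304.6768 285.8107]
 [317.8129 338.8121]]
```

View pics/w2.png

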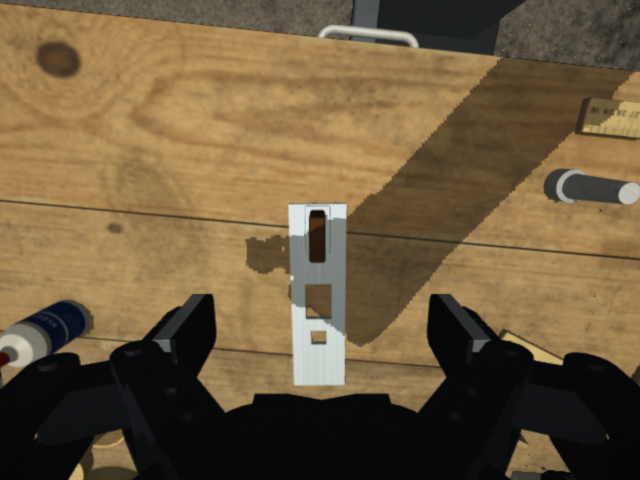

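The wrist view shows the keeper's eye at px (305..331, 283..318) and its hole at (318,337). Both are within 2 mm of the prediction, and the tab sits at (317,235). I'm descending and gripping.

```bash
python3 -m handwheel '[{"x":0.1,"y":-0.3,"z":4.5,"rx":0,"ry":0,"rz":0,"hand":-1},{"x":0,"y":0,"z":4.5,"rx":0,"ry":0,"rz":0,"hand":-1},{"x":0,"y":0,"z":2.8,"rx":0,"ry":0,"rz":0,"hand":-1},{"x":0,"y":0,"z":1,"rx":0,"ry":0,"rz":0,"hand":-1},{"x":0,"y":0,"z":0,"rx":0,"ry":0,"rz":0,"hand":-1}]'; python3 -m handwheel '[{"x":0,"y":0,"z":0,"rx":0,"ry":0,"rz":0,"hand":0.5},{"x":0,"y":0,"z":0,"rx":0,"ry":0,"rz":0,"hand":1},{"x":0,"y":0,"z":0,"rx":0,"ry":0,"rz":0,"hand":1},{"x":0,"y":0,"z":0,"rx":0,"ry":0,"rz":0,"hand":1},{"x":0,"y":0,"z":0,"rx":0,"ry":0,"rz":0,"hand":1}]'
```

```text
time_s: 3.2
position: [0.4626, -0.2232, 0.039]
orientation: [3.142, 0.001, -3.045]
ft_force: [0.9, 0.2, 0.8]
opening: 1.003
gripper_force: 0.0
time_s: 3.82
position: [0.462, -0.2239, 0.0388]
orientation: [-3.141, 0.001, -3.047]
ft_force: [-0.9, 0.8, 4.0]
opening: 0.13
gripper_force: 60.0
```

```bash
python3 -m handwheel '[{"x":0,"y":0,"z":-3,"rx":0,"ry":0,"rz":0,"hand":1},{"x":0,"y":0,"z":-4.5,"rx":0,"ry":0,"rz":0,"hand":1},{"x":0,"y":0,"z":-4.5,"rx":0,"ry":0,"rz":6.1,"hand":1},{"x":0,"y":0,"z":-4.5,"rx":0,"ry":0,"rz":6.1,"hand":1},{"x":0,"y":0,"z":-4.5,"rx":0,"ry":0,"rz":6.1,"hand":1}]'; python3 -m handwheel '[{"x":0.8,"y":4.8,"z":0,"rx":0,"ry":0,"rz":0,"hand":1},{"x":0.8,"y":4.8,"z":0,"rx":0,"ry":0,"rz":0,"hand":1},{"x":0.8,"y":4.8,"z":0,"rx":0,"ry":0,"rz":0,"hand":1},{"x":0.7,"y":4.8,"z":0,"rx":0,"ry":0,"rz":0,"hand":1},{"x":0.7,"y":4.8,"z":0,"rx":0,"ry":0,"rz":0,"hand":1}]';  python3 -m handwheel '[{"x":0.7,"y":4.8,"z":0,"rx":0,"ry":0,"rz":0,"hand":1},{"x":0,"y":0,"z":0,"rx":0,"ry":0,"rz":0,"hand":1},{"x":0,"y":0,"z":0,"rx":0,"ry":0,"rz":0,"hand":1}]'
python3 - <<'E'
from h import *
from workcell import observe,snapshot
o=observe(); s=snapshot("wrist"); cv2.imwrite("pics/w3.png",s["color"]); c=wcam(o,s); np.savez("w3.npz",**c)
print(o["position"],o["orientation"],o["ft_force"],o["qpos"]); print(proj(c,place([.5597,.136,-.2245],[(-42,55,12),(-42,-55,12),(34,0,45),(-4.5,0,65)])))
E
```

```text
time_s: 4.45
position: [0.4609, -0.2236, 0.2491]
orientation: [3.141, -0.001, 2.913]
ft_force: [0.9, 0.1, -1.6]
opening: 0.125
gripper_force: 59.4
time_s: 5.08
position: [0.4773, 0.02, 0.2477]
orientation: [-3.141, -0.001, 2.917]
ft_force: [1.0, -0.4, -0.7]
opening: 0.13
gripper_force: 59.3
time_s: 5.45
position: [0.4814, 0.0661, 0.2476]
orientation: [-3.14, -0.001, 2.917]
ft_force: [-0.5, -0.7, -1.0]
opening: 0.13
gripper_force: 59.3
[0.4814 0.0661 0.2476] [-3.1398 -0.0012  2.9168] [-0.5391 -0.7294 -0.9899] [-0.4922  0.1891  0.3762  1.7043 -0.0712  1.2636  1.2456]
[[459.073  232.3135]
 [352.2169 232.2806]
 [408.541  314.3113]
 [416.3749 285.7468]]
```

View pics/w3.png

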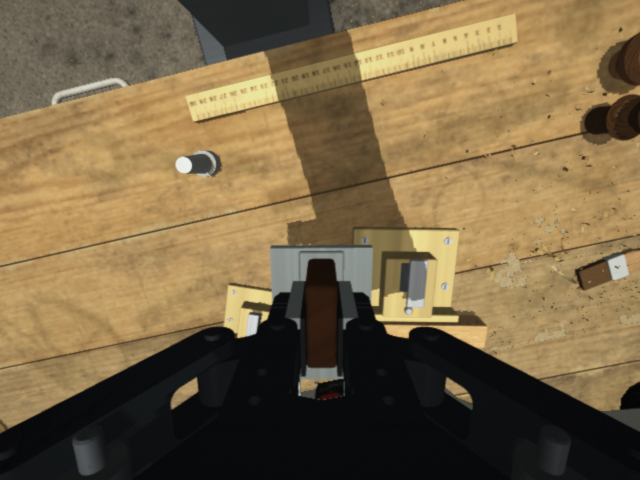

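The wrist view shows the large jig at (355..459, 229..320), its stud head near (417,283) and its peg near (408,311). The held plate's near edge runs (272,246)-(373,247). I'm enlarging to measure these.

```bash
python3 - <<'E'
import cv2
im=cv2.imread("pics/w3.png")[220:330,350:500]
cv2.imwrite("pics/w3c.png",cv2.resize(im,None,fx=5,fy=5,interpolation=cv2.INTER_CUBIC))
E
```

```text
(no output)
```

View pics/w3c.png

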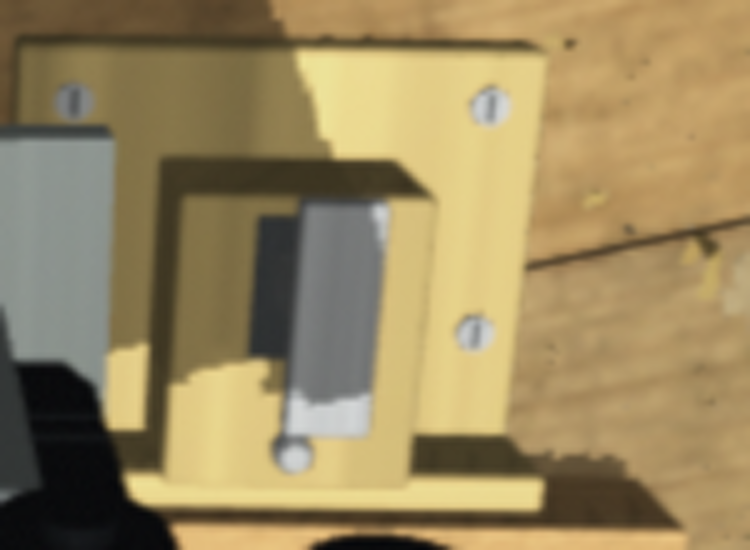

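```bash
python3 - <<'E'
from h import *
from workcell import observe
c=np.load("w3.npz"); P=lambda *p:np.array([(350+x/5-.4,220+y/5-.4) for x,y in p])
px=P((20,45),(545,52),(183,195),(435,200),(293,455),(300,204),(388,204),(287,436),(370,437))
def f(p):
    s=p[3]*1000
    L=[(-42,-55,12),(-42,55,12),(-19,-25,40),(-19,25,40),(34,0,45),(s-23,-8,65),(s-23,8,65),(s+23,-8,65),(s+23,8,65)]
    return (proj(c,place(p[:3],L))-px).ravel()
r=least_squares(f,[.56,.136,-.2245,-.004]);print(r.x,r.fun.reshape(-1,2))
o=observe(); T=Ro.from_euler("xyz",o["orientation"]).as_matrix()
kp=np.array([(272,247.2),(372.6,247.2)])
def g(p): # keeper in tool: x=-keeper x
    L=np.array([(p[0]+.084,-.023+p[1],.0388-.005),(p[0]+.084,.023+p[1],.0388-.005)])
    return (proj(c,L@T.T+o["position"])-kp).ravel()
k=least_squares(g,[-.063,0]);print("keeper origin in tool",k.x,k.fun)
E
```

```text
[ 0.5566  0.1368 -0.2339 -0.0029] [[-0.7878  0.1385]
 [ 1.2456 -0.2471]
 [-0.7338  0.0317]
 [ 0.5324 -0.4759]
 [ 0.3539  0.7412]
 [ 0.1379 -0.4562]
 [ 0.4285 -0.2856]
 [-0.894   0.3972]
 [-0.2466  0.3631]]
keeper origin in tool [-0.0613  0.0005] [-1.0416 -0.0693  1.0409  0.1501]
```

```bash
cat > pl.py <<'E'
import numpy as np
from scipy import ndimage
from scipy.sparse import coo_matrix
from scipy.sparse.csgraph import dijkstra
s=-3.
def slab(a,b):
    u=np.arange(a,b+.1,1.); return np.r_[np.c_[u,0*u],np.c_[u,0*u+5],[(a,2.5),(b,2.5)]]
mid=np.r_[slab(-84,-16),slab(16,27.5),slab(40.5,82)]; full=slab(-84,82)
def sd(P,x0,x1,z0,z1):
    dx=np.maximum(x0-P[...,0],P[...,0]-x1);dz=np.maximum(z0-P[...,1],P[...,1]-z1)
    return np.where((dx>0)&(dz>0),np.hypot(dx,dz),np.maximum(dx,dz))
def clear(ox,oz,th):
    R=np.array([[np.cos(th),np.sin(th)],[-np.sin(th),np.cos(th)]])
    O=np.stack([ox,oz],-1)[...,None,:]; M=O+mid@R; F=O+full@R
    c=[sd(M,-5,5,-9,22),sd(M,-23,23,20,25),sd(M,30-s,38-s,-9,5)]
    d=[sd(F,-19-s,43-s,-60,0),sd(F,43-s,88-s,-60,-3),sd(F,-42-s,92-s,-60,-28)]
    return np.minimum(np.min(c,(0,-1)),np.min(d,(0,-1)))
E
python3 - <<'E'
from pl import *
X=np.arange(-50,21.);Z=np.arange(0,66.);T=np.arange(0,35,2.)
gx,gz=np.meshgrid(X,Z,indexing="ij")
C=np.stack([clear(gx,gz,np.radians(t)) for t in T],-1)
i0=(2,60,14); iE=(50-3+3-0,10,0)   # start ox=-48 oz=60 28deg ; end level ox=0 (rel stud) oz=10
for th in np.arange(3,0,-.1):
    l,_=ndimage.label(C>=th,np.ones((3,3,3)))
    if l[i0] and l[i0]==l[iE]: break
print("bottleneck",th,C[i0],C[iE])
ok=C>=th; idx=-np.ones(C.shape,int); idx[ok]=np.arange(ok.sum()); A=[];B=[];W=[]
for d in np.ndindex(3,3,3):
    d=np.array(d)-1
    if not d.any(): continue
    s0=tuple(slice(max(0,-k),n-max(0,k)) for k,n in zip(d,C.shape)); s1=tuple(slice(max(0,k),n-max(0,-k)) for k,n in zip(d,C.shape))
    a,b=idx[s0].ravel(),idx[s1].ravel(); m=(a>=0)&(b>=0); A.append(a[m]);B.append(b[m]);W.append(np.full(m.sum(),np.linalg.norm(d))*(1+3*np.exp(-C[s1].ravel()[m])))
n=ok.sum();G=coo_matrix((np.concatenate(W),(np.concatenate(A),np.concatenate(B))),(n,n)).tocsr()
D,p=dijkstra(G,indices=idx[i0],return_predecessors=True); q=idx[iE];path=[]
co=np.argwhere(ok)
while q>=0: path.append(co[q]);q=p[q]
for k in path[::-1]: print(X[k[0]],Z[k[1]],T[k[2]],round(C[tuple(k)],2),end=" | ")
E
```

```text
bottleneck 0.5999999999999979 43.879950729610634 5.0
-48.0 60.0 28.0 43.88 | -47.0 59.0 28.0 42.67 | -46.0 58.0 28.0 41.47 | -45.0 57.0 28.0 40.29 | -44.0 56.0 30.0 39.65 | -43.0 55.0 30.0 38.49 | -42.0 54.0 30.0 37.36 | -41.0 53.0 30.0 36.24 | -40.0 52.0 30.0 35.14 | -39.0 51.0 30.0 34.07 | -38.0 50.0 30.0 33.02 | -37.0 49.0 30.0 32.0 | -36.0 48.0 30.0 30.76 | -35.0 47.0 30.0 29.4 | -34.0 46.0 30.0 28.05 | -33.0 45.0 30.0 26.7 | -32.0 44.0 30.0 25.37 | -31.0 43.0 30.0 24.04 | -30.0 42.0 30.0 22.72 | -29.0 41.0 30.0 21.41 | -28.0 40.0 30.0 20.11 | -27.0 39.0 30.0 18.84 | -26.0 38.0 30.0 17.58 | -25.0 37.0 30.0 16.35 | -24.0 36.0 30.0 15.16 | -23.0 35.0 30.0 14.0 | -22.0 34.0 30.0 12.9 | -21.0 33.0 30.0 11.86 | -20.0 32.0 30.0 10.86 | -19.0 31.0 30.0 9.86 | -18.0 30.0 30.0 8.86 | -17.0 29.0 30.0 7.86 | -16.0 28.0 30.0 6.86 | -15.0 27.0 30.0 5.94 | -14.0 26.0 30.0 5.25 | -13.0 25.0 30.0 4.89 | -12.0 24.0 30.0 4.5 | -11.0 23.0 30.0 4.21 | -10.0 22.0 30.0 3.75 | -9.0 21.0 30.0 3.56 | -8.0 20.0 30.0 3.0 | -7.0 20.0 30.0 3.0 | -6.0 20.0 30.0 3.0 | -5.0 20.0 30.0 3.0 | -4.0 20.0 30.0 3.0 | -3.0 20.0 30.0 3.0 | -2.0 20.0 30.0 3.0 | -1.0 20.0 30.0 3.0 | 0.0 20.0 30.0 3.0 | 1.0 20.0 30.0 3.0 | 2.0 20.0 30.0 3.0 | 3.0 20.0 30.0 3.0 | 4.0 20.0 30.0 3.0 | 5.0 20.0 28.0 2.51 | 6.0 20.0 26.0 2.01 | 7.0 20.0 24.0 1.51 | 8.0 20.0 22.0 0.99 | 9.0 19.0 20.0 1.04 | 9.0 19.0 18.0 1.19 | 9.0 18.0 16.0 0.69 | 9.0 17.0 14.0 0.79 | 9.0 16.0 12.0 0.61 | 9.0 15.0 10.0 0.89 | 9.0 14.0 8.0 1.15 | 9.0 13.0 6.0 1.43 | 8.0 12.0 4.0 1.99 | 7.0 11.0 2.0 3.44 | 6.0 10.0 0.0 5.0 | 5.0 10.0 0.0 5.0 | 4.0 10.0 0.0 5.0 | 3.0 10.0 0.0 5.0 | 2.0 10.0 0.0 5.0 | 1.0 10.0 0.0 5.0 | 0.0 10.0 0.0 5.0 |
```

```bash
cat >> h.py <<'E'
JIG=[.5566,.1368,-.2339]; KT=np.array([.0613,-.0005,-.0388])
def goal(ox,oz,th,s=-3.,dy=0.):
    Rk=Ro.from_euler("z",JIG[2])*Ro.from_euler("y",-th,degrees=True); Rt=Rk*Ro.from_matrix(np.diag([-1,1,-1.]))
    K=place(JIG,[s+ox,dy,40+oz])[0]; return K+Rt.apply(KT),Rt
def rows(wps,o,s=-3.,dy=0.):
    p,R=np.array(o["position"]),Ro.from_euler("xyz",o["orientation"])
    for w in wps:
        q,Q=goal(*w,s,dy); print(w,R.inv().apply(q-p)*100,(R.inv()*Q).as_rotvec(degrees=True)); p,R=q,Q
def where(o,s=-3.):
    R=Ro.from_euler("xyz",o["orientation"]);Rt=R*Ro.from_matrix(np.diag([-1,1,-1.])); K=o["position"]-R.apply(KT)
    d=K[:2]-JIG[:2];c,n=np.cos(JIG[2]),np.sin(JIG[2]); e=Rt.as_euler("ZYX",degrees=True)
    print("ox %.1f y %.1f oz %.1f tilt %.1f yawerr %.2f roll %.2f"%((c*d[0]+n*d[1])*1e3-s,(-n*d[0]+c*d[1])*1e3,K[2]*1e3-40,-e[1],e[0]-np.degrees(JIG[2]),e[2]),"F",o["ft_force"],"M",o["wrist_torque"])
E
python3 - <<'E'
from h import *; from workcell import observe
o=observe(); where(o)
p,R=o["position"],Ro.from_euler("xyz",o["orientation"]); q,Q=goal(-45,57,30)
print("tilt",(R.inv()*Q).as_rotvec(degrees=True),"then shift in tilted axes",Q.inv().apply(q-p)*100, q, "stage y", Q.inv().apply([q[0]-p[0],q[1]-p[1],0])*100, "down",Q.inv().apply([0,0,q[2]-p[2]])*100)
E
```

```text
ox 7.8 y -86.1 oz 169.0 tilt -0.0 yawerr 0.41 roll -0.09 F [ 0.5814  0.2453 -1.6314] M [-0.0335  0.1042  0.0025]
tilt [  0.0205 -30.041    0.4261] then shift in tilted axes [12.9418  8.6497  9.6062] [0.4393 0.1642 0.1   ] stage y [ 5.5467  8.6497 -3.2024] down [ 7.3951  0.     12.8086]
```

```bash
python3 -m handwheel '[{"x":0,"y":0,"z":0,"rx":0,"ry":-10,"rz":0.4,"hand":1},{"x":0,"y":0,"z":0,"rx":0,"ry":-10,"rz":0,"hand":1},{"x":0,"y":0,"z":0,"rx":0,"ry":-10,"rz":0,"hand":1},{"x":1.85,"y":2.9,"z":-1.07,"rx":0,"ry":0,"rz":0,"hand":1},{"x":1.85,"y":2.9,"z":-1.07,"rx":0,"ry":0,"rz":0,"hand":1}]'; python3 -m handwheel '[{"x":1.85,"y":2.85,"z":-1.07,"rx":0,"ry":0,"rz":0,"hand":1},{"x":1.85,"y":0,"z":3.2,"rx":0,"ry":0,"rz":0,"hand":1},{"x":1.85,"y":0,"z":3.2,"rx":0,"ry":0,"rz":0,"hand":1},{"x":1.85,"y":0,"z":3.2,"rx":0,"ry":0,"rz":0,"hand":1},{"x":0,"y":0,"z":0,"rx":0,"ry":0,"rz":0,"hand":1}]'
python3 - <<'E'
from h import *; from workcell import observe,snapshot
o=observe(); where(o); rows([(-30,42,30),(-18,30,30),(-10,22,30),(-8,20,30),(0,20,30)],o)
s=snapshot("wrist"); cv2.imwrite("pics/w4.png",s["color"]); print(o["qpos"])
E
```

```text
time_s: 6.12
position: [0.4525, 0.1312, 0.2478]
orientation: [3.141, 0.523, 2.905]
ft_force: [1.4, -0.2, -0.9]
opening: 0.124
gripper_force: 59.3
time_s: 6.75
position: [0.4376, 0.1622, 0.1347]
orientation: [-3.135, 0.519, 2.91]
ft_force: [0.1, -0.9, -1.5]
opening: 0.128
gripper_force: 59.4
ox -46.2 y -2.5 oz 91.4 tilt 29.7 yawerr 0.12 roll -0.40 F [ 0.1485 -0.9164 -1.5323] M [ 0.1586  0.7047 -0.025 ]
(-30, 42, 30) [1.0626 0.2719 5.121 ] [-0.3432 -0.2516  0.1059]
(-18, 30, 30) [-0.4392 -0.      1.6392] [0. 0. 0.]
(-10, 22, 30) [-0.2928  0.      1.0928] [0. 0. 0.]
(-8, 20, 30) [-0.0732  0.      0.2732] [0. 0. 0.]
(0, 20, 30) [-0.6928 -0.      0.4   ] [0. 0. 0.]
[-0.7526  0.0853  0.068   2.258   0.7561  0.6099  0.0611]
```

View pics/w4.png

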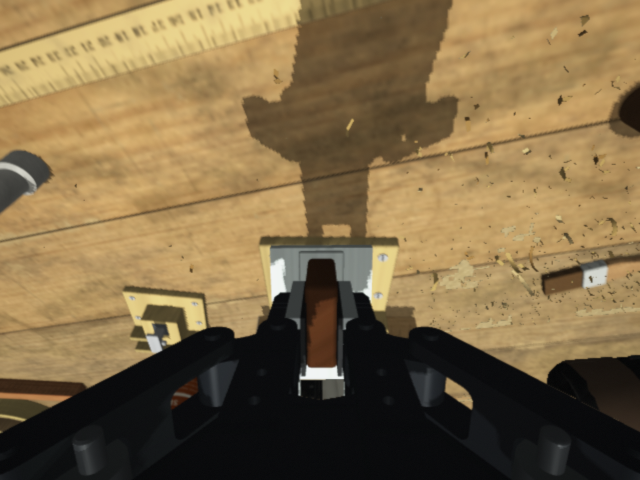

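The wrist view shows the jig's base front edge spanning (260..398, 238), with the plate centred at col 321. I'm comparing that to the model before descending.

```bash
python3 - <<'E'
from h import *; from workcell import observe,snapshot
o=observe(); s=snapshot("wrist"); c=wcam(o,s); where(o)
print(proj(c,place(JIG,[(-42,-55,12),(-42,55,12),(-42,-55,0),(-42,55,0),(-37,50,12)])))
K=goal(0,0,0)
R=Ro.from_euler("xyz",o["orientation"])
L=np.array([[.0227,-.023+.0005,.0338],[.0227,.0235,.0338]]);print("plate near edge",proj(c,R.apply(L)+o["position"]))
im=cv2.imread("pics/w4.png").astype(int); 
for r in(240,243,246): print(im[r,250:276].sum(-1).tolist(),im[r,366:404].sum(-1).tolist())
E
```

```text
ox -45.1 y -0.6 oz 93.9 tilt 29.9 yawerr 0.05 roll -0.15 F [-0.2149 -0.1671 -1.8403] M [ 0.146   0.6608 -0.0011]
[[253.4322 241.0537]
 [394.4911 241.3375]
 [255.5127 230.5433]
 [392.3433 230.8067]
 [387.2299 245.8161]]
plate near edge [[272.517  244.9223]
 [375.1592 245.0049]]
[437, 441, 443, 445, 448, 452, 452, 451, 433, 368, 267, 199, 192, 189, 190, 184, 182, 180, 180, 177, 178, 181, 181, 179, 184, 191] [196, 199, 200, 200, 201, 198, 195, 192, 190, 192, 200, 198, 200, 204, 203, 206, 202, 202, 197, 200, 205, 206, 203, 204, 202, 199, 201, 200, 196, 194, 202, 262, 376, 463, 487, 486, 479, 467]
[439, 436, 437, 437, 436, 439, 440, 431, 390, 302, 225, 209, 215, 215, 211, 206, 208, 208, 211, 215, 219, 217, 212, 210, 219, 232] [206, 209, 213, 211, 203, 197, 197, 206, 216, 219, 219, 221, 220, 222, 220, 214, 210, 213, 220, 224, 221, 218, 219, 216, 218, 213, 209, 211, 219, 219, 217, 235, 332, 444, 478, 482, 482, 481]
[451, 451, 452, 448, 446, 442, 437, 422, 407, 422, 451, 462, 458, 453, 445, 446, 455, 463, 473, 461, 377, 237, 213, 217, 216, 214] [206, 204, 205, 207, 211, 245, 344, 425, 429, 423, 440, 442, 444, 444, 444, 442, 433, 429, 428, 423, 418, 426, 426, 429, 426, 424, 428, 425, 428, 428, 423, 400, 376, 411, 472, 478, 476, 476]
```

```bash
python3 -m handwheel '[{"x":1,"y":0,"z":1.7,"rx":0,"ry":0,"rz":0,"hand":1},{"x":0,"y":0,"z":0,"rx":0,"ry":0,"rz":0,"hand":1},{"x":0,"y":0,"z":0,"rx":0,"ry":0,"rz":0,"hand":1}]'
cat > m.py <<'E'
from h import *; from workcell import observe,snapshot
o=observe(); s=snapshot("wrist"); c=wcam(o,s); where(o); cv2.imwrite("pics/w5.png",s["color"])
print(proj(c,place(JIG,[(-42,-55,12),(-42,55,12),(-42,-55,0),(-42,55,0),(-37,50,12)])))
R=Ro.from_euler("xyz",o["orientation"])
L=np.array([[.0227,-.023+.0005,.0338],[.0227,.0235,.0338]]);print("plate near edge",proj(c,R.apply(L)+o["position"]))
rows([(-30,42,30),(-18,30,30),(-10,22,30),(-8,20,30),(0,20,30)],o)
E
python3 m.py; python3 - <<'E'
import cv2; cv2.imwrite("pics/w5c.png",cv2.resize(cv2.imread("pics/w5.png")[200:320,240:420],None,fx=4,fy=4,interpolation=cv2.INTER_CUBIC))
E
```

```text
time_s: 7.22
position: [0.4402, 0.1665, 0.1195]
orientation: [3.138, 0.526, 2.908]
ft_force: [0.1, 0.1, -1.4]
opening: 0.13
gripper_force: 59.3
ox -44.6 y 2.5 oz 76.7 tilt 30.1 yawerr 0.02 roll 0.20 F [ 0.0761  0.1373 -1.3521] M [0.143 0.697 0.052]
[[245.0569 256.6625]
 [392.9447 256.6678]
 [247.4114 245.1202]
 [390.6733 245.1375]
 [385.3524 261.1493]]
plate near edge [[272.5024 244.9127]
 [375.1433 244.9953]]
(-30, 42, 30) [ 0.4687 -0.251   3.7216] [0.2083 0.117  0.0174]
(-18, 30, 30) [-0.4392 -0.      1.6392] [0. 0. 0.]
(-10, 22, 30) [-0.2928  0.      1.0928] [0. 0. 0.]
(-8, 20, 30) [-0.0732  0.      0.2732] [0. 0. 0.]
(0, 20, 30) [-0.6928 -0.      0.4   ] [0. 0. 0.]
```

View pics/w5c.png

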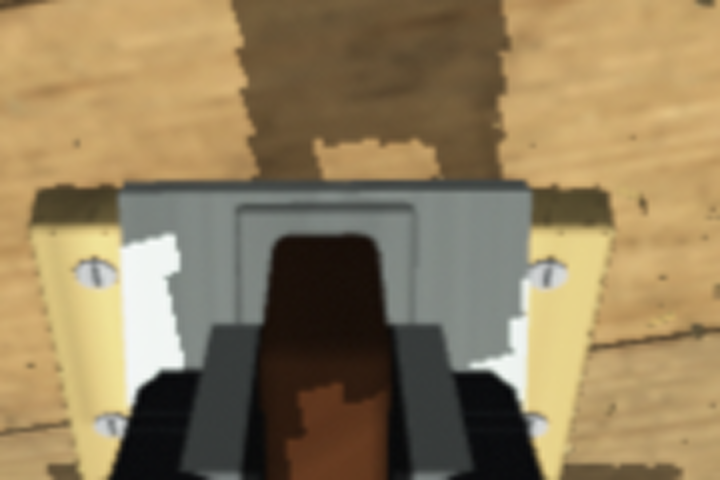

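The crop shows the plate's near corners at px (270,248) and (372.5,248), and the jig's base corners at (248,256) and (392.5,257). I'm updating the lateral offset from these and going in.

```bash
sed -i 's/^JIG=.*/JIG=[.5568,.1375,-.2339]; KT=np.array([.0622,.0006,-.0388])/' h.py
python3 -m handwheel '[{"x":0.2,"y":-0.1,"z":1.9,"rx":0.1,"ry":0,"rz":0,"hand":1},{"x":0.2,"y":0,"z":1.8,"rx":0.1,"ry":0,"rz":0,"hand":1},{"x":0,"y":0,"z":0,"rx":0,"ry":0,"rz":0,"hand":1},{"x":0,"y":0,"z":0,"rx":0,"ry":0,"rz":0,"hand":1}]'
cat > p.py <<'E'
from h import *; from workcell import observe; import sys
o=observe(); where(o,*map(float,sys.argv[2:])); rows(eval(sys.argv[1]),o,*map(float,sys.argv[2:]))
E
python3 p.py "[(-30,42,30),(-18,30,30),(-10,22,30)]"
```

```text
time_s: 7.78
position: [0.454, 0.162, 0.0847]
orientation: [-3.14, 0.525, 2.909]
ft_force: [-0.4, 0.8, -1.3]
opening: 0.125
gripper_force: 59.3
ox -29.4 y -0.5 oz 42.3 tilt 30.1 yawerr 0.09 roll -0.07 F [-0.4297  0.8458 -1.2585] M [0.2431 0.7459 0.0215]
(-30, 42, 30) [ 0.0579  0.057  -0.0096] [-0.0283  0.0601  0.0777]
(-18, 30, 30) [-0.4392 -0.      1.6392] [0. 0. 0.]
(-10, 22, 30) [-0.2928  0.      1.0928] [0. 0. 0.]
```

```bash
python3 -m handwheel '[{"x":-0.2,"y":0.05,"z":0.8,"rx":0,"ry":0,"rz":0,"hand":1},{"x":-0.2,"y":0,"z":0.8,"rx":0,"ry":0,"rz":0,"hand":1},{"x":0,"y":0,"z":0,"rx":0,"ry":0,"rz":0,"hand":1}]'
python3 p.py "[(-10,22,30)]"
python3 -m handwheel '[{"x":-0.15,"y":0,"z":0.5,"rx":0,"ry":0,"rz":0,"hand":1},{"x":-0.1,"y":0,"z":0.5,"rx":0,"ry":0,"rz":0,"hand":1},{"x":0,"y":0,"z":0,"rx":0,"ry":0,"rz":0,"hand":1}]'
python3 p.py "[(-8,20,30),(-4,20,30),(0,20,30),(4,20,30)]"
```

```text
time_s: 8.15
position: [0.465, 0.1587, 0.0715]
orientation: [-3.138, 0.523, 2.909]
ft_force: [0.6, 0.2, -1.0]
opening: 0.127
gripper_force: 59.3
ox -17.9 y -1.2 oz 29.0 tilt 30.0 yawerr 0.10 roll -0.22 F [ 0.6192  0.1683 -1.0149] M [0.1919 0.7421 0.0344]
(-10, 22, 30) [-0.3384  0.1228  1.0006] [-0.1712 -0.0122  0.0873]
time_s: 8.52
position: [0.4718, 0.1573, 0.0641]
orientation: [-3.138, 0.523, 2.91]
ft_force: [0.9, 0.0, -1.6]
opening: 0.128
gripper_force: 59.3
ox -11.0 y -1.0 oz 21.6 tilt 30.0 yawerr 0.12 roll -0.21 F [ 0.9027  0.0364 -1.5535] M [ 0.1633  0.7308 -0.0391]
(-8, 20, 30) [-0.1799  0.1036  0.2894] [-0.1468 -0.0162  0.1044]
(-4, 20, 30) [-0.3464 -0.      0.2   ] [0. 0. 0.]
(0, 20, 30) [-0.3464 -0.      0.2   ] [0. 0. 0.]
(4, 20, 30) [-0.3464 -0.      0.2   ] [0. 0. 0.]
```

```bash
python3 -m handwheel '[{"x":-0.18,"y":0.1,"z":0.25,"rx":-0.15,"ry":0,"rz":0,"hand":1},{"x":-0.35,"y":0,"z":0.2,"rx":0,"ry":0,"rz":0,"hand":1},{"x":-0.35,"y":0,"z":0.2,"rx":0,"ry":0,"rz":0,"hand":1},{"x":0,"y":0,"z":0,"rx":0,"ry":0,"rz":0,"hand":1}]'
python3 p.py "[(4,20,30)]"
python3 -m handwheel '[{"x":-0.17,"y":0,"z":0.1,"rx":0,"ry":0,"rz":0,"hand":1},{"x":-0.17,"y":0,"z":0.1,"rx":0,"ry":0,"rz":0,"hand":1},{"x":0,"y":0,"z":0,"rx":0,"ry":0,"rz":0,"hand":1}]'
python3 p.py "[(8,20,30)]"
```

```text
time_s: 9.02
position: [0.4831, 0.1559, 0.0634]
orientation: [3.141, 0.524, 2.909]
ft_force: [0.1, -0.0, -0.3]
opening: 0.125
gripper_force: 59.3
ox 0.3 y 0.3 oz 21.0 tilt 30.0 yawerr 0.07 roll 0.01 F [ 0.0961 -0.029  -0.3215] M [ 0.1326  0.7987 -0.0111]
(4, 20, 30) [-0.2768 -0.0223  0.2679] [0.0426 0.0259 0.0575]
time_s: 9.4
position: [0.4865, 0.1551, 0.0633]
orientation: [-3.141, 0.524, 2.909]
ft_force: [-1.1, 0.0, -1.0]
opening: 0.126
gripper_force: 59.3
ox 3.8 y 0.4 oz 20.8 tilt 30.0 yawerr 0.10 roll -0.01 F [-1.113   0.0126 -0.9763] M [0.1166 0.7803 0.0592]
(8, 20, 30) [-0.3221 -0.0253  0.2735] [0.0453 0.0073 0.0877]
```

```bash
python3 -m handwheel '[{"x":-0.12,"y":0,"z":0.12,"rx":0,"ry":0,"rz":0,"hand":1},{"x":0,"y":0,"z":0,"rx":0,"ry":0,"rz":0,"hand":1}]'; python3 p.py "[]"
python3 -m handwheel '[{"x":-0.08,"y":0,"z":0.05,"rx":0,"ry":0,"rz":0,"hand":1},{"x":0,"y":0,"z":0,"rx":0,"ry":0,"rz":0,"hand":1}]'; python3 p.py "[]"; python3 -m handwheel '[{"x":-0.08,"y":0,"z":0.05,"rx":0,"ry":0,"rz":0,"hand":1},{"x":0,"y":0,"z":0,"rx":0,"ry":0,"rz":0,"hand":1}]'; python3 p.py "[]"
```

```text
time_s: 9.65
position: [0.488, 0.1548, 0.0628]
orientation: [-3.141, 0.524, 2.91]
ft_force: [0.5, 0.1, -1.3]
opening: 0.132
gripper_force: 59.3
ox 5.4 y 0.4 oz 20.3 tilt 30.0 yawerr 0.11 roll -0.01 F [ 0.459   0.0845 -1.2622] M [ 0.2137  0.7816 -0.0129]
time_s: 9.9
position: [0.489, 0.1545, 0.0628]
orientation: [-3.141, 0.524, 2.91]
ft_force: [0.3, 0.2, -1.0]
opening: 0.126
gripper_force: 59.3
ox 6.3 y 0.4 oz 20.3 tilt 30.0 yawerr 0.11 roll -0.01 F [ 0.2549  0.1766 -0.9882] M [ 0.1515  0.8082 -0.0324]
time_s: 10.15
position: [0.4899, 0.1544, 0.0627]
orientation: [-3.141, 0.524, 2.91]
ft_force: [-0.3, 0.4, -1.8]
opening: 0.128
gripper_force: 59.3
ox 7.3 y 0.4 oz 20.2 tilt 30.0 yawerr 0.11 roll -0.01 F [-0.3012  0.3781 -1.834 ] M [ 0.1526  0.7284 -0.0097]
```

```bash
python3 -m handwheel '[{"x":-0.08,"y":0,"z":0.05,"rx":0,"ry":0,"rz":0,"hand":1},{"x":0,"y":0,"z":0,"rx":0,"ry":0,"rz":0,"hand":1}]'; python3 p.py "[]"; python3 -m handwheel '[{"x":-0.08,"y":0,"z":0.05,"rx":0,"ry":0,"rz":0,"hand":1},{"x":0,"y":0,"z":0,"rx":0,"ry":0,"rz":0,"hand":1}]'; python3 p.py "[]"
```

```text
time_s: 10.4
position: [0.4908, 0.1541, 0.0627]
orientation: [-3.141, 0.524, 2.91]
ft_force: [-0.9, 0.3, -2.7]
opening: 0.129
gripper_force: 59.3
ox 8.2 y 0.4 oz 20.2 tilt 30.0 yawerr 0.11 roll -0.01 F [-0.874   0.2678 -2.7107] M [0.1799 0.7429 0.0203]
time_s: 10.65
position: [0.4918, 0.1539, 0.0627]
orientation: [-3.141, 0.524, 2.91]
ft_force: [0.8, -0.5, -0.3]
opening: 0.131
gripper_force: 59.3
ox 9.2 y 0.4 oz 20.2 tilt 30.0 yawerr 0.11 roll -0.01 F [ 0.7845 -0.4943 -0.3441] M [ 0.2211  0.7474 -0.0366]
```

```bash
python3 -m handwheel '[{"x":-0.08,"y":0,"z":0.05,"rx":0,"ry":0,"rz":0,"hand":1},{"x":0,"y":0,"z":0,"rx":0,"ry":0,"rz":0,"hand":1}]'; python3 p.py "[]"; python3 -m handwheel '[{"x":-0.08,"y":0,"z":0.05,"rx":0,"ry":0,"rz":0,"hand":1},{"x":0,"y":0,"z":0,"rx":0,"ry":0,"rz":0,"hand":1}]'; python3 p.py "[]"
```

```text
time_s: 10.9
position: [0.4922, 0.1538, 0.0624]
orientation: [-3.141, 0.523, 2.91]
ft_force: [-2.0, 0.4, -0.4]
opening: 0.128
gripper_force: 59.6
ox 9.7 y 0.5 oz 19.9 tilt 30.0 yawerr 0.14 roll -0.02 F [-2.0472  0.3517 -0.3785] M [ 0.1611  0.9606 -0.0856]
time_s: 11.15
position: [0.4925, 0.1539, 0.0621]
orientation: [-3.141, 0.522, 2.911]
ft_force: [-4.8, 0.8, 1.3]
opening: 0.127
gripper_force: 60.2
ox 9.9 y 0.6 oz 19.5 tilt 29.9 yawerr 0.17 roll -0.02 F [-4.7518  0.7939  1.2803] M [ 0.2347  1.314  -0.0567]
```

```bash
python3 - <<'E'
from pl import *
gx,gz=np.meshgrid(np.arange(0,14,.25),np.arange(8,24,.25),indexing="ij")
for t in range(30,-1,-3):
    C=clear(gx,gz,np.radians(t)); i=np.unravel_index(C.argmax(),C.shape); m=C>C.max()-.25
    print(t,gx[i],gz[i],C[i].round(2),"x",gx[m].min(),gx[m].max(),"z",gz[m].min(),gz[m].max())
E
python3 -m handwheel '[{"x":0.12,"y":-0.05,"z":-0.07,"rx":0,"ry":0,"rz":0,"hand":1},{"x":0.09,"y":0,"z":-0.1,"rx":0,"ry":0,"rz":0,"hand":1},{"x":0,"y":0,"z":0,"rx":0,"ry":0,"rz":0,"hand":1}]'
python3 p.py "[]" -2.4
```

```text
30 0.0 20.25 3.25 x 0.0 5.75 z 20.25 20.5
27 0.0 20.25 2.51 x 0.0 6.75 z 20.25 20.5
24 0.0 20.25 1.69 x 0.0 8.0 z 20.0 20.25
21 8.75 20.0 1.01 x 0.0 9.0 z 17.75 20.25
18 9.0 19.0 1.19 x 5.25 9.25 z 8.0 19.0
15 5.75 8.0 2.1 x 4.75 8.5 z 8.0 9.0
12 6.25 8.0 3.23 x 5.0 7.5 z 8.0 8.5
9 6.5 8.0 4.27 x 5.0 6.75 z 8.0 8.25
6 5.75 8.0 5.15 x 3.5 6.0 z 8.0 8.25
3 2.75 8.25 5.68 x 1.5 3.5 z 8.0 8.5
0 3.25 9.5 5.27 x 2.25 4.25 z 9.25 9.75
time_s: 11.52
position: [0.4912, 0.1535, 0.0633]
orientation: [3.142, 0.524, 2.909]
ft_force: [-0.1, 0.3, -2.4]
opening: 0.131
gripper_force: 59.4
ox 8.1 y -0.1 oz 20.8 tilt 30.0 yawerr 0.09 roll 0.00 F [-0.0565  0.3214 -2.3523] M [0.2214 0.7481 0.0354]
```

```bash
python3 - <<'E'
from pl import *
for t,z in [(24,20),(22,20),(20,19.5),(18,18.8),(16,18),(14,17),(12,16),(10,15),(8,14),(6,13)]:
    gx,gz=np.meshgrid(np.arange(4,12,.1),np.arange(z-1.2,z+1.3,.1),indexing="ij")
    C=clear(gx,gz,np.radians(t)); i=np.unravel_index(C.argmax(),C.shape); print(t,gx[i].round(1),gz[i].round(1),C[i].round(2))
E
python3 p.py "[(8.3,20,26),(8.5,20,22),(9,19.5,20),(9.2,19,18),(9.3,18,16),(9.4,17,14),(9.4,16,12),(9.4,15,10),(9,14,8)]" -2.4
```

```text
24 4.0 20.2 1.71
22 8.6 20.1 1.18
20 9.0 19.6 1.04
18 9.0 18.9 1.22
16 9.3 18.5 1.04
14 9.3 17.4 1.22
12 9.5 17.1 1.15
10 9.4 13.8 1.29
8 9.3 12.8 1.45
6 8.9 11.8 2.01
ox 8.1 y -0.1 oz 20.8 tilt 30.0 yawerr 0.09 roll 0.00 F [-0.0565  0.3214 -2.3523] M [0.2214 0.7481 0.0354]
(8.3, 20, 26) [-0.2647  0.0241 -0.3483] [0.0451 4.0351 0.0815]
(8.5, 20, 22) [-0.3038  0.     -0.4157] [0. 4. 0.]
(9, 19.5, 20) [-0.1668 -0.     -0.1496] [ 0.  2. -0.]
(9.2, 19, 18) [-0.1409  0.     -0.1609] [0. 2. 0.]
(9.3, 18, 16) [-0.1178 -0.     -0.1165] [0. 2. 0.]
(9.4, 17, 14) [-0.1212  0.     -0.1158] [0. 2. 0.]
(9.4, 16, 12) [-0.115  -0.     -0.1177] [-0.  2.  0.]
(9.4, 15, 10) [-0.1184 -0.     -0.1169] [0. 2. 0.]
(9, 14, 8) [-0.0824  0.     -0.1232] [-0.  2.  0.]
```

```bash
python3 -m handwheel '[{"x":-0.26,"y":0.02,"z":-0.35,"rx":0,"ry":4,"rz":0.1,"hand":1},{"x":-0.3,"y":0,"z":-0.41,"rx":0,"ry":4,"rz":0,"hand":1},{"x":0,"y":0,"z":0,"rx":0,"ry":0,"rz":0,"hand":1},{"x":0,"y":0,"z":0,"rx":0,"ry":0,"rz":0,"hand":1}]'
python3 p.py "[(8.6,20.1,22),(9,19.6,20),(9,18.9,18),(9.3,18.3,16),(9.3,17.4,14),(9.4,16.2,12),(9.4,14.5,10),(9.3,13,8),(8.9,12,6)]" -2.4
```

```text
time_s: 12.02
position: [0.4919, 0.1529, 0.072]
orientation: [-3.141, 0.385, 2.908]
ft_force: [-0.3, -0.9, -0.9]
opening: 0.128
gripper_force: 59.3
ox 7.9 y -0.6 oz 19.3 tilt 22.0 yawerr 0.02 roll -0.03 F [-0.3195 -0.8543 -0.894 ] M [0.1465 0.5935 0.0327]
(8.6, 20.1, 22) [-0.0938  0.0624 -0.0504] [-0.0215  0.0367  0.0195]
(9, 19.6, 20) [-0.1576  0.     -0.1534] [ 0.  2. -0.]
(9, 18.9, 18) [-0.1153  0.     -0.1489] [0. 2. 0.]
(9.3, 18.3, 16) [-0.1492 -0.     -0.1484] [0. 2. 0.]
(9.3, 17.4, 14) [-0.1144 -0.     -0.1282] [0. 2. 0.]
(9.4, 16.2, 12) [-0.1199 -0.     -0.0959] [-0.  2.  0.]
(9.4, 14.5, 10) [-0.1039 -0.     -0.0484] [0. 2. 0.]
(9.3, 13, 8) [-0.1033  0.     -0.0687] [-0.  2.  0.]
(8.9, 12, 6) [-0.0857  0.     -0.1213] [0. 2. 0.]
```

```bash
python3 -m handwheel '[{"x":-0.09,"y":0.06,"z":-0.05,"rx":0,"ry":0,"rz":0,"hand":1},{"x":-0.16,"y":0,"z":-0.15,"rx":0,"ry":2,"rz":0,"hand":1},{"x":0,"y":0,"z":0,"rx":0,"ry":0,"rz":0,"hand":1}]'
python3 p.py "[]" -2.4
python3 -m handwheel '[{"x":-0.12,"y":0,"z":-0.15,"rx":0,"ry":2,"rz":0,"hand":1},{"x":0,"y":0,"z":0,"rx":0,"ry":0,"rz":0,"hand":1}]'
python3 p.py "[(9,18.9,18),(9.3,18.3,16),(9.3,17.4,14),(9.4,16.2,12),(9.4,14.5,10),(9.3,13,8),(8.9,12,6)]" -2.4
```

```text
time_s: 12.4
position: [0.4944, 0.1539, 0.0754]
orientation: [3.14, 0.351, 2.907]
ft_force: [0.7, -0.4, -1.9]
opening: 0.131
gripper_force: 59.3
ox 9.7 y 1.0 oz 20.3 tilt 20.1 yawerr -0.01 roll 0.07 F [ 0.6612 -0.4039 -1.8864] M [0.1282 0.5517 0.0424]
time_s: 12.65
position: [0.4949, 0.1535, 0.077]
orientation: [3.141, 0.315, 2.907]
ft_force: [0.9, -0.5, -1.9]
opening: 0.126
gripper_force: 59.4
ox 9.6 y 0.6 oz 19.4 tilt 18.1 yawerr -0.04 roll 0.05 F [ 0.8785 -0.4973 -1.8785] M [0.1188 0.4694 0.0147]
(9, 18.9, 18) [ 0.0699 -0.0612  0.0249] [ 0.0402  0.0754 -0.0347]
(9.3, 18.3, 16) [-0.1492 -0.     -0.1484] [0. 2. 0.]
(9.3, 17.4, 14) [-0.1144 -0.     -0.1282] [0. 2. 0.]
(9.4, 16.2, 12) [-0.1199 -0.     -0.0959] [-0.  2.  0.]
(9.4, 14.5, 10) [-0.1039 -0.     -0.0484] [0. 2. 0.]
(9.3, 13, 8) [-0.1033  0.     -0.0687] [-0.  2.  0.]
(8.9, 12, 6) [-0.0857  0.     -0.1213] [0. 2. 0.]
```

```bash
python3 -m handwheel '[{"x":-0.08,"y":-0.05,"z":-0.13,"rx":0,"ry":2,"rz":0,"hand":1},{"x":0,"y":0,"z":0,"rx":0,"ry":0,"rz":0,"hand":1}]'; python3 p.py "[]" -2.4
python3 -m handwheel '[{"x":-0.11,"y":0,"z":-0.12,"rx":0,"ry":2,"rz":0,"hand":1},{"x":0,"y":0,"z":0,"rx":0,"ry":0,"rz":0,"hand":1}]'
python3 p.py "[(9.3,17.4,14),(9.4,16.2,12),(9.4,14.5,10),(9.3,13,8),(8.9,12,6)]" -2.4
```

```text
time_s: 12.9
position: [0.4949, 0.1528, 0.0784]
orientation: [3.141, 0.28, 2.907]
ft_force: [-0.5, 0.2, -1.9]
opening: 0.129
gripper_force: 59.4
ox 9.2 y -0.1 oz 18.3 tilt 16.1 yawerr -0.04 roll 0.04 F [-0.4738  0.187  -1.9073] M [0.1445 0.4644 0.0099]
time_s: 13.15
position: [0.4955, 0.1526, 0.0798]
orientation: [3.141, 0.245, 2.907]
ft_force: [0.2, 0.2, -0.9]
opening: 0.126
gripper_force: 59.3
ox 9.1 y -0.1 oz 17.3 tilt 14.1 yawerr -0.04 roll 0.03 F [ 0.1553  0.161  -0.9337] M [ 0.0977  0.4103 -0.0114]
(9.3, 17.4, 14) [-0.0296  0.0074 -0.0147] [ 0.0196  0.0627 -0.0358]
(9.4, 16.2, 12) [-0.1199 -0.     -0.0959] [-0.  2.  0.]
(9.4, 14.5, 10) [-0.1039 -0.     -0.0484] [0. 2. 0.]
(9.3, 13, 8) [-0.1033  0.     -0.0687] [-0.  2.  0.]
(8.9, 12, 6) [-0.0857  0.     -0.1213] [0. 2. 0.]
```

```bash
python3 -m handwheel '[{"x":-0.15,"y":0,"z":-0.11,"rx":0,"ry":2,"rz":0,"hand":1},{"x":0,"y":0,"z":0,"rx":0,"ry":0,"rz":0,"hand":1}]'; python3 p.py "[]" -2.4
python3 -m handwheel '[{"x":-0.1,"y":0,"z":-0.05,"rx":0,"ry":2,"rz":0,"hand":1},{"x":0,"y":0,"z":0,"rx":0,"ry":0,"rz":0,"hand":1}]'
python3 p.py "[(9.4,14.5,10),(9.3,13,8),(8.9,12,6)]" -2.4
```

```text
time_s: 13.4
position: [0.4965, 0.1523, 0.0811]
orientation: [3.141, 0.21, 2.907]
ft_force: [-0.4, 0.3, -1.2]
opening: 0.127
gripper_force: 59.3
ox 9.3 y -0.1 oz 16.1 tilt 12.0 yawerr -0.03 roll 0.02 F [-0.3638  0.2634 -1.1801] M [ 0.0731  0.3476 -0.0375]
time_s: 13.65
position: [0.4973, 0.1521, 0.0817]
orientation: [3.141, 0.175, 2.907]
ft_force: [-0.4, -0.2, -2.2]
opening: 0.132
gripper_force: 59.3
ox 9.1 y -0.2 oz 14.3 tilt 10.0 yawerr -0.02 roll 0.01 F [-0.3591 -0.1696 -2.2137] M [0.0155 0.3378 0.0628]
(9.4, 14.5, 10) [-0.0358  0.0154 -0.0156] [ 0.0041  0.0366 -0.018 ]
(9.3, 13, 8) [-0.1033  0.     -0.0687] [-0.  2.  0.]
(8.9, 12, 6) [-0.0857  0.     -0.1213] [0. 2. 0.]
```

```bash
python3 -m handwheel '[{"x":-0.12,"y":0,"z":-0.08,"rx":0,"ry":2,"rz":0,"hand":1},{"x":0,"y":0,"z":0,"rx":0,"ry":0,"rz":0,"hand":1}]'; python3 p.py "[]" -2.4
python3 -m handwheel '[{"x":-0.09,"y":0,"z":-0.12,"rx":0,"ry":2,"rz":0,"hand":1},{"x":0,"y":0,"z":0,"rx":0,"ry":0,"rz":0,"hand":1}]'
python3 p.py "[(8.5,11,4),(7.5,10.5,2),(6,10,0)]" -2.4
```

```text
time_s: 13.9
position: [0.4983, 0.152, 0.0828]
orientation: [3.141, 0.14, 2.907]
ft_force: [-0.4, 0.4, -2.6]
opening: 0.131
gripper_force: 59.3
ox 9.2 y -0.1 oz 13.0 tilt 8.0 yawerr -0.01 roll 0.02 F [-0.4157  0.4025 -2.6   ] M [0.0177 0.2328 0.0088]
time_s: 14.15
position: [0.4991, 0.1518, 0.0841]
orientation: [3.141, 0.106, 2.907]
ft_force: [0.7, -0.1, -1.3]
opening: 0.126
gripper_force: 59.3
ox 8.9 y -0.1 oz 12.1 tilt 6.1 yawerr -0.01 roll 0.02 F [ 0.6791 -0.1125 -1.3072] M [ 0.0235  0.2468 -0.0055]
(8.5, 11, 4) [-0.0903  0.0056 -0.1156] [ 0.02    2.0571 -0.0114]
(7.5, 10.5, 2) [-0.036  -0.     -0.1718] [0. 2. 0.]
(6, 10, 0) [ 0.0125  0.     -0.17  ] [0. 2. 0.]
```

```bash
python3 -m handwheel '[{"x":-0.09,"y":0,"z":-0.12,"rx":0,"ry":2,"rz":0,"hand":1},{"x":-0.04,"y":0,"z":-0.17,"rx":0,"ry":2,"rz":0,"hand":1},{"x":0,"y":0,"z":0,"rx":0,"ry":0,"rz":0,"hand":1}]'; python3 p.py "[]" -2.4
python3 -m handwheel '[{"x":0.01,"y":0,"z":-0.17,"rx":0,"ry":2,"rz":0,"hand":1},{"x":0,"y":0,"z":0,"rx":0,"ry":0,"rz":0,"hand":1}]'
python3 p.py "[(2.4,10,0),(2.4,6.5,0)]" -2.4
python3 - <<'E'
from workcell import snapshot; import cv2
s=snapshot("scene")["color"]; cv2.imwrite("pics/s2.png",cv2.resize(s[170:270,260:400],None,fx=5,fy=5,interpolation=cv2.INTER_CUBIC))
E
```

```text
time_s: 14.52
position: [0.5003, 0.1515, 0.0872]
orientation: [3.141, 0.036, 2.907]
ft_force: [-0.4, -0.3, -2.0]
opening: 0.128
gripper_force: 59.3
ox 7.8 y -0.1 oz 10.6 tilt 2.1 yawerr -0.02 roll 0.02 F [-0.4049 -0.3014 -2.0223] M [0.0339 0.1026 0.0127]
time_s: 14.78
position: [0.5, 0.1516, 0.0888]
orientation: [3.141, 0.001, 2.908]
ft_force: [-0.4, -0.5, -0.5]
opening: 0.129
gripper_force: 59.3
ox 6.1 y 0.0 oz 10.1 tilt 0.1 yawerr 0.01 roll 0.02 F [-0.4428 -0.4935 -0.4636] M [0.0709 0.0459 0.0596]
(2.4, 10, 0) [0.3668 0.002  0.0041] [0.0189 0.0655 0.0072]
(2.4, 6.5, 0) [0.   0.   0.35] [0. 0. 0.]
```

View pics/s2.png

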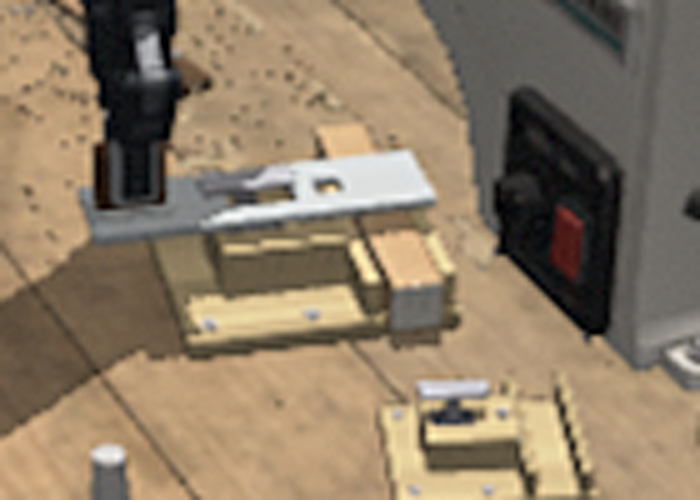

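The scene view shows the plate level under the stud head (head bar at crop 250,183), with the eye around the stud and the hole at (328,185) near the peg. I'm drawing back and lowering by feel.

```bash
python3 -m handwheel '[{"x":0.18,"y":0,"z":0,"rx":0,"ry":0,"rz":0,"hand":1},{"x":0.18,"y":0,"z":0.1,"rx":0,"ry":0,"rz":0,"hand":1},{"x":0,"y":0,"z":0.25,"rx":0,"ry":0,"rz":0,"hand":1},{"x":0,"y":0,"z":0,"rx":0,"ry":0,"rz":0,"hand":1}]'; python3 p.py "[(2.4,6.5,0)]" -2.4
python3 -m handwheel '[{"x":0,"y":0,"z":0.15,"rx":0,"ry":0,"rz":0,"hand":1},{"x":0,"y":0,"z":0,"rx":0,"ry":0,"rz":0,"hand":1}]'; python3 p.py "[]" -2.4
python3 -m handwheel '[{"x":0,"y":0,"z":0.1,"rx":0,"ry":0,"rz":0,"hand":1},{"x":0,"y":0,"z":0,"rx":0,"ry":0,"rz":0,"hand":1}]'; python3 p.py "[]" -2.4
```

```text
time_s: 15.32
position: [0.4962, 0.1525, 0.0852]
orientation: [3.141, -0.0, 2.908]
ft_force: [0.7, 0.2, -2.1]
opening: 0.129
gripper_force: 59.3
ox 2.2 y -0.0 oz 6.4 tilt -0.0 yawerr 0.03 roll 0.02 F [ 0.7334  0.1912 -2.0802] M [-0.0068  0.0562 -0.006 ]
(2.4, 6.5, 0) [-0.0203  0.0074 -0.0053] [ 0.0188 -0.0209  0.0263]
time_s: 15.58
position: [0.4964, 0.1525, 0.0839]
orientation: [3.141, -0.0, 2.908]
ft_force: [-0.6, -0.2, -1.3]
opening: 0.127
gripper_force: 59.3
ox 2.4 y 0.0 oz 5.1 tilt -0.0 yawerr 0.02 roll 0.03 F [-0.5918 -0.1738 -1.2786] M [0.0357 0.083  0.0255]
time_s: 15.82
position: [0.4964, 0.1526, 0.083]
orientation: [3.141, -0.0, 2.908]
ft_force: [-0.5, -0.1, -1.2]
opening: 0.133
gripper_force: 59.3
ox 2.4 y 0.1 oz 4.2 tilt -0.0 yawerr 0.03 roll 0.04 F [-0.5038 -0.0849 -1.1684] M [0.0363 0.0564 0.0252]
```

```bash
python3 -m handwheel '[{"x":0,"y":0,"z":0.1,"rx":0,"ry":0,"rz":0,"hand":1},{"x":0,"y":0,"z":0,"rx":0,"ry":0,"rz":0,"hand":1}]'; python3 p.py "[]" -2.4
python3 -m handwheel '[{"x":0,"y":0,"z":0.1,"rx":0,"ry":0,"rz":0,"hand":1},{"x":0,"y":0,"z":0,"rx":0,"ry":0,"rz":0,"hand":1}]'; python3 p.py "[]" -2.4
```

```text
time_s: 16.08
position: [0.4964, 0.1525, 0.082]
orientation: [3.141, -0.0, 2.908]
ft_force: [-0.7, -0.6, -1.1]
opening: 0.128
gripper_force: 59.3
ox 2.4 y 0.1 oz 3.1 tilt -0.0 yawerr 0.02 roll 0.03 F [-0.6555 -0.6006 -1.1047] M [-0.0491  0.1351 -0.0033]
time_s: 16.32
position: [0.4964, 0.1526, 0.0809]
orientation: [3.141, -0.0, 2.908]
ft_force: [0.6, 0.2, -1.0]
opening: 0.125
gripper_force: 59.3
ox 2.3 y 0.1 oz 2.1 tilt -0.0 yawerr 0.03 roll 0.03 F [ 0.6184  0.1598 -1.0416] M [ 0.015   0.0535 -0.0158]
```

```bash
python3 -m handwheel '[{"x":0,"y":0,"z":0.1,"rx":0,"ry":0,"rz":0,"hand":1},{"x":0,"y":0,"z":0,"rx":0,"ry":0,"rz":0,"hand":1}]'; python3 p.py "[]" -2.4
python3 -m handwheel '[{"x":0,"y":0,"z":0.08,"rx":0,"ry":0,"rz":0,"hand":1},{"x":0,"y":0,"z":0,"rx":0,"ry":0,"rz":0,"hand":1}]'; python3 p.py "[]" -2.4
```

```text
time_s: 16.58
position: [0.4964, 0.1525, 0.0799]
orientation: [3.141, -0.0, 2.908]
ft_force: [-0.2, -0.3, -2.2]
opening: 0.129
gripper_force: 59.3
ox 2.4 y 0.1 oz 1.1 tilt -0.0 yawerr 0.02 roll 0.03 F [-0.2    -0.3261 -2.1925] M [-0.071   0.0466 -0.0075]
time_s: 16.82
position: [0.4965, 0.1526, 0.0792]
orientation: [3.141, -0.0, 2.908]
ft_force: [0.1, -0.3, -0.9]
opening: 0.129
gripper_force: 59.3
ox 2.4 y 0.2 oz 0.4 tilt -0.0 yawerr 0.03 roll 0.04 F [ 0.1486 -0.3455 -0.8893] M [-0.0116  0.1132  0.0388]
```

```bash
python3 -m handwheel '[{"x":0,"y":0,"z":0.06,"rx":0,"ry":0,"rz":0,"hand":1},{"x":0,"y":0,"z":0,"rx":0,"ry":0,"rz":0,"hand":1}]'; python3 p.py "[]" -2.4
python3 -m handwheel '[{"x":0,"y":0,"z":0.05,"rx":0,"ry":0,"rz":0,"hand":1},{"x":0,"y":0,"z":0,"rx":0,"ry":0,"rz":0,"hand":1}]'; python3 p.py "[]" -2.4
```

```text
time_s: 17.08
position: [0.4965, 0.1527, 0.0788]
orientation: [3.141, 0.0, 2.908]
ft_force: [-0.0, -0.6, 0.2]
opening: 0.131
gripper_force: 59.6
ox 2.5 y 0.2 oz -0.0 tilt 0.0 yawerr 0.03 roll 0.05 F [-0.0042 -0.5868  0.1663] M [-0.0489  0.0984 -0.0392]
time_s: 17.32
position: [0.4965, 0.1527, 0.0786]
orientation: [3.141, 0.0, 2.908]
ft_force: [-2.2, -1.1, 4.1]
opening: 0.131
gripper_force: 60.1
ox 2.4 y 0.2 oz -0.2 tilt 0.0 yawerr 0.03 roll 0.04 F [-2.2336 -1.1309  4.0516] M [-0.1594  0.3608 -0.0501]
```

```bash
python3 -m handwheel '[{"x":0,"y":0,"z":-0.04,"rx":0,"ry":0,"rz":0,"hand":1},{"x":0,"y":0,"z":0,"rx":0,"ry":0,"rz":0,"hand":0.4},{"x":0,"y":0,"z":0,"rx":0,"ry":0,"rz":0,"hand":0},{"x":0,"y":0,"z":0,"rx":0,"ry":0,"rz":0,"hand":-0.5},{"x":0,"y":0,"z":0,"rx":0,"ry":0,"rz":0,"hand":-0.5}]'; python3 -m handwheel '[{"x":0,"y":0,"z":0,"rx":0,"ry":0,"rz":0,"hand":-0.5},{"x":0,"y":0,"z":-1.5,"rx":0,"ry":0,"rz":0,"hand":-0.5},{"x":0,"y":0,"z":-4,"rx":0,"ry":0,"rz":0,"hand":-0.5},{"x":0,"y":0,"z":-5,"rx":0,"ry":0,"rz":0,"hand":-0.5},{"x":0,"y":0,"z":-5,"rx":0,"ry":0,"rz":0,"hand":-0.5}]'
python3 -m handwheel '[{"x":3,"y":0,"z":-3,"rx":0,"ry":0,"rz":0,"hand":-0.5},{"x":3,"y":0,"z":-3,"rx":0,"ry":0,"rz":0,"hand":-0.5},{"x":0,"y":0,"z":0,"rx":0,"ry":0,"rz":0,"hand":-0.5},{"x":0,"y":0,"z":0,"rx":0,"ry":0,"rz":0,"hand":-0.5}]'
python3 - <<'E'
from h import *; from workcell import observe,snapshot
s=snapshot("top"); cv2.imwrite("pics/top2.png",s["color"]); c=np.load("top.npz")
g=s["color"].astype(int); hsv=cv2.cvtColor(s["color"],cv2.COLOR_BGR2HSV)
# plate corners: bright low-saturation blob near jig
m=((hsv[...,1]<40)&(hsv[...,2]>110)).astype(np.uint8); m[:150]=0;m[260:]=0;m[:,:220]=0;m[:,310:]=0
n,l,st,ce=cv2.connectedComponentsWithStats(m); i=1+st[1:,4].argmax(); print(st[i],ce[i]); r=cv2.minAreaRect(np.argwhere(l==i)[:,::-1].astype(np.float32)); print(cv2.boxPoints(r))
print("expected corners",proj(c,place(JIG,[(82,23,45),(82,-23,45),(-84,23,45),(-84,-23,45)])))
E
```

```text
time_s: 17.95
position: [0.4966, 0.1526, 0.0785]
orientation: [3.141, 0.0, 2.908]
ft_force: [-0.5, 1.1, 0.8]
opening: 0.751
gripper_force: 0.0
time_s: 18.58
position: [0.4964, 0.1526, 0.2362]
orientation: [3.14, 0.001, 2.908]
ft_force: [1.0, 0.3, -0.3]
opening: 0.746
gripper_force: 0.0
time_s: 19.08
position: [0.4384, 0.1658, 0.2937]
orientation: [3.141, 0.001, 2.908]
ft_force: [-0.3, -0.4, -0.4]
opening: 0.749
gripper_force: 0.0
[ 246  179   35   74 1302] [263.7926 213.3978]
[[244.7771 247.9475]
 [261.118  178.4984]
 [281.2393 183.2328]
 [264.8984 252.6819]]
expected corners [[261.8952 179.675 ]
 [281.0268 184.0618]
 [245.1447 248.7108]
 [264.4685 253.1879]]
```

The plate's corners in the top picture match home within 1 px, so I'm handing in.

```bash
python3 -c "
from workcell import hand_in; print(hand_in())"
```

```text
the job is handed in; nothing more can be done
None
```

The keeper plate was passed under the stud head, levelled, drawn back and lowered flat on the jig over the blank; it then matched home within about 1 px (2 mm) in the top camera, the highest force I read was about 5 N, and the job was handed in at about 19 s with the arm clear.

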